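# Level the pottery balance with the missing weight

## Task

The terracotta pot on the balance weighs 700 g and the other pan so far holds only a 500 g weight. Pick the 200 g weight, the middle-sized of the three brass weights standing loose on the table, and stand it gently in the lighter (raised) pan so that the beam levels; leave it standing there.

Things in the scene. Friction and masses are not known exactly. Their poses are not given: they have to be found in the camera images.
- weight_200: The 200 g brass weight: round body 32 mm across, 26 mm tall, then a neck and a 22 mm wide knob; 47 mm tall in all. Origin: centre of its underside, z up. It stands on the table (height 0), right of the balance. Two bystander weights of the same shape stand 90 mm or more from it, in any order: a smaller one (25 mm across, 37 tall) and a larger one (500 g, 43 mm across, 64 tall).
- pan_left_middle (a point): Middle of the floor of the balance's left pan (robot's view), a round dish 150 mm across inside, rim 5 mm high. y: along the beam, right to left pan; x: square to it, away from the robot; z up. Pans stay level, moving 10 mm up or down from 116 mm height. The 500 g weight in its pan stands 25 mm from the middle towards +x: the -x half is free, its centre 35 mm from the middle.
- pan_right_middle (a point): The same point and axes for the right pan; the pans' middles are 280 mm apart. Which pan holds the terracotta pot (84 mm across its rim, 75 mm tall, standing about 25 mm from the pan's middle towards +x) and which the 500 g weight differs from start to start. The balance stands turned by up to 0.3 rad.
- beam (a joint): Tilt of the beam in rad: 0 = level, positive = left pan up (left lighter), negative = right pan up; stops at +-0.07. At the start it rests at the stop with the pot's pan down. Soft spring and damping: it settles within about 2 s after a load change; 100 g or more too little or too much holds it at a stop.
Not all that is in view belongs to the job. Leave any blue or pink look-alike of the weight_200 alone.

How it is judged:
At the end, for the whole second after the job is handed in: The 200 g weight stands upright (within 14 degrees) and at rest on the floor of a pan (centre within 75 mm of the pan's middle), and the beam is level within 0.03 rad and still, the pot and the 500 g weight still balancing it (value of joint beam between -0.03 and 0.03 rad and velocity of joint beam between -0.03 and 0.03 rad/s and linear speed of weight_200 below 0.03 m/s and angle between weight_200's own z axis and vertical below 0.25 rad and ((horizontal distance between weight_200 and pan_left_middle below 0.075 m and z of weight_200 in the frame of pan_left_middle between -0.01 and 0.015 m) or (horizontal distance between weight_200 and pan_right_middle below 0.075 m and z of weight_200 in the frame of pan_right_middle between -0.01 and 0.015 m))); the robot touches nothing.
It fails at once if the 200 g weight strikes a pan faster than 0.7 m/s (dropped from more than about 25 mm) ((linear speed of weight_200 above 0.7 m/s and horizontal distance between weight_200 and pan_left_middle below 0.08 m and z of weight_200 in the frame of pan_left_middle between -0.02 and 0.015 m) or (linear speed of weight_200 above 0.7 m/s and horizontal distance between weight_200 and pan_right_middle below 0.08 m and z of weight_200 in the frame of pan_right_middle between -0.02 and 0.015 m)).
It also fails if it takes over 42 s, if anything falls off the work surface, if the arm or the gripper's body presses on something with over 40 N, if the wrist force passes 120 N, or if a joint passes its speed limit or range.

## Robot

A 6-joint arm with a two-finger parallel gripper is mounted at the origin on the work surface. World frame = base frame: x ahead of the robot, y to its left, z up, the work surface at z = 0. Lengths are in m, angles in rad, forces in N, time in s.
With the tool pointing down it reaches from about 0.375 to 0.975 m from the base axis. Payload 3.8 kg.
Tool frame: the origin (TCP) lies midway between the tips of the shut fingers; the grasp point (between the pads) lies 19 mm behind it; z points along the fingers, y is the line along which they close (so a half turn about z gives the same grasp; the last joint's range is limited). The gripper opens to 85 mm and grips with 20 to 120 N. Pads are 22 mm wide; open, the fingers measure 114 mm over their backs; the gripper's body (76 mm by 85 mm) begins 54 mm behind the grasp point. The pads swing forward as they close: fully open they stand 13 mm farther back than shut.
Start: joints at [1.117, 0.264, 1.604, -0, 1.274, -0.037], TCP at [0.273, 0.617, 0.231] pointing down, gripper open.
Joint ranges: [-2.63, 2.63], [-0.94, 2.18], [0.31, 2.57], [-1.31, 4.45], [0, 2.66], [-2.55, 2.55]. Speed limits (rad/s): [2.57, 2.57, 3.14, 3.14, 3.14, 3.14].

## Interface

Orientations are given as a rotation vector (axis times angle).
In Python, from workcell import bot, imaging gives the robot as it stands.
- The arm moves only by the tool step_arm, never from a script. Its argument "series" is a list of rows, each an object of numbers: "grip": the closure, from -1 (fully open) to 1 (shut); "x", "y", "z": the shift along the tool's x, y, z normalised to -1 to 1, where 1 is 500 mm; "ax", "ay", "az": the turn, a rotation vector about the tool's x, y, z normalised to -1 to 1, where 1 is 30 degrees. A call has 1 to 12 rows; each row is the pose to reach, as a shift and turn from the pose commanded when the call began, along the tool's axes at that moment; what a row does not reach only later rows make up. A row lasts 1/10 s, in which the tool goes at most 50 mm and 8.59 degrees, less where a joint would pass 70% of its speed; a pose out of reach is approached as far as the arm can. A call with a number of a shift or a turn outside -1 to 1 is refused whole. A call with a gripper value outside its range is refused whole. The fingers move at their own pace and stop on an object; "force" is the grip in N (left out, the last holds). Time passes only in rows, so rows that repeat a pose let the fingers close. It gives the time, the measured TCP pose, the force, the opening and the grip force at its end, in the units of the state.
- bot.read_state(): the state, without advancing time (a new reading comes with each control period).
- imaging.read_camera(name): name is "scene" or "top"; returns a dict with "img" (480x640x3 uint8, red, green, blue), "fx", "fy", "cx", "cy" (pixels), "R" (3x3) and "t" (3): a world point X has camera coordinates R X + t. Camera axes: x right, y down, z forward; pixel columns grow to the right and rows downward; lengths in m; the calibration is good to about 2 mm. A picture is of the moment at which its call begins. There is no depth.
- bot.finish_job(): hands the job in; it is judged then, once.
The state is a dict: "time": time; "q": joint angles; "joint_vel": joint speeds; "joint_torque": joint torques, N m; "tool_pos": TCP position; "tcp_rot": TCP orientation; "wrist_force": force on the tool from outside, world axes, zero at the start; "torque": the same for the moment, N m; "width": opening from 0.0 (shut) to 1.0 (fully open); "grip_force": force on a finger pad.
Only numpy, scipy, OpenCV 4.12 (cv2) and the standard library are available. Lean on these libraries where they do the work, as an engineer would, in place of code of your own. Each camera call takes 0.05 s, during which the arm holds its last target. There are 200 camera calls.

## Working session

There is one attempt and no reset: what is moved stays moved. The work goes in short steps, Python scripts to look and compute and a tool call to move; the robot and the scene stay as the last step left them, time stands still between calls to the robot, and variables do not carry over. Pictures are saved under pics/ and viewed, at most 10 in all, crops included, and the job is handed in when it is done.

Besides the shell and the picture viewer there is one more tool, called after "Emit:" in YAML: its name, and indented under it one key for each argument. step_arm: Moves the arm, as the interface text tells. Scaled input: -1 to 1 covers 500 mm each way for a shift and 30 degrees each way for a turn. Its arguments: {"type":"object","properties":{"series":{"type":"array","items":{"type":"object","properties":{"grip":{"type":"number"},"x":{"type":"number","minimum":-1,"maximum":1},"y":{"type":"number","minimum":-1,"maximum":1},"z":{"type":"number","minimum":-1,"maximum":1},"ax":{"type":"number","minimum":-1,"maximum":1},"ay":{"type":"number","minimum":-1,"maximum":1},"az":{"type":"number","minimum":-1,"maximum":1}}}},"force":{"type":"number"}},"required":["series"]}

```bash
mkdir -p pics
cat > h.py <<'E'
import numpy as np, cv2
from workcell import bot, imaging
def cam(n):
    c=imaging.read_camera(n); return c
def ray(c,u,v,z):
    R=np.array(c["R"]);t=np.array(c["t"])
    d=R.T@np.array([(u-c["cx"])/c["fx"],(v-c["cy"])/c["fy"],1]);o=-R.T@t
    return o+d*(z-o[2])/d[2]
def proj(c,X):
    p=np.array(c["R"])@np.array(X)+np.array(c["t"]); return np.array([c["fx"]*p[0]/p[2]+c["cx"],c["fy"]*p[1]/p[2]+c["cy"]])
def save(c,f): cv2.imwrite(f,cv2.cvtColor(c["img"],cv2.COLOR_RGB2BGR))
E
python3 - <<'E'
from h import *
for n in("scene","top"):
    c=cam(n);save(c,f"pics/{n}0.png")
    print(n,-np.array(c["R"]).T@c["t"],c["fx"],np.array(c["R"])[2])
s=bot.read_state();print(s["tool_pos"],s["tcp_rot"],s["time"],s["width"])
E
```

```text
scene [ 1.21499833 -0.23198574  0.91263844] 588.8231337329507 [-0.64002454  0.1641115  -0.75062374]
top [ 0.34029235 -0.0797461   1.14209706] 493.83751397551725 [ 0.16368756  0.01411965 -0.98641118]
[0.27296255 0.61662678 0.23008029] [-0.64985098 -3.07310757  0.00309761] 0.1 1.0004112057155798
```

View pics/scene0.png

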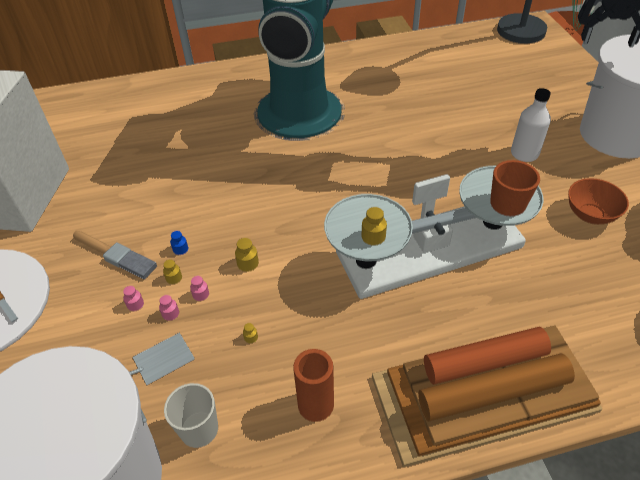

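View pics/top0.png

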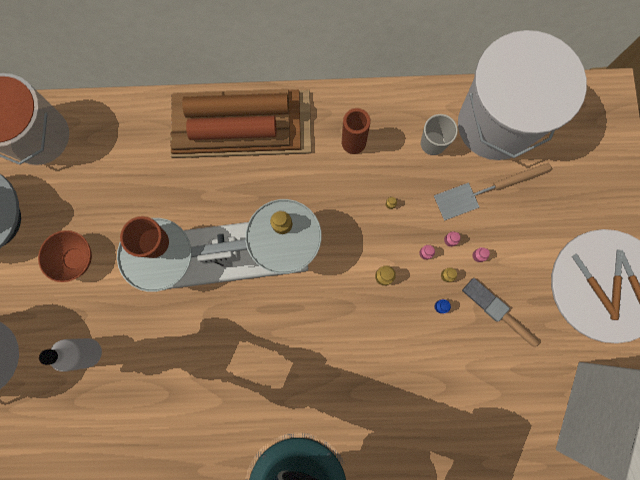

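The top view shows brass weights at about (386,275) large, (450,274) middle-sized = target and (392,203) small. Pink and blue look-alikes stand around the target. The right pan, at (284,236), is raised and holds the 500 g; the pot is in the left pan at about (155,254).

```bash
cat > m.py <<'E'
from h import *
def blobs(c,kind,box,amin=40):
    h=cv2.cvtColor(c["img"],cv2.COLOR_RGB2HSV);H,S,V=[h[...,i].astype(int) for i in range(3)]
    m={"brass":(H>20)&(H<32)&(S>150),"pink":(H>155)&(H<177)&(S>90),"blue":(H>105)&(H<130)&(S>150)}[kind]
    M=np.zeros_like(m);M[box[1]:box[3],box[0]:box[2]]=1
    n,l,st,ce=cv2.connectedComponentsWithStats((m&M).astype(np.uint8))
    return [(st[i],ce[i]) for i in range(1,n) if st[i][4]>amin]
E
python3 - <<'E'
from m import *
T=cam("top");S=cam("scene")
for n,c,box in(("top",T,(240,190,500,320)),("scene",S,(110,200,400,345))):
    for k in("brass","pink","blue"):
        for st,ce in blobs(c,k,box): 
            print(n,k,st,ce.round(1),ray(c,*ce,0.022).round(4))
# pan: outlines
for n,c,b in(("top",T,(235,190,330,285)),("scene",S,(315,185,420,265))):
    h=cv2.cvtColor(c["img"],cv2.COLOR_RGB2HSV)
    sub=h[b[1]:b[3],b[0]:b[2]]
    print(n,h[250,265] if n=="top" else h[215,345])
    m=((sub[...,0]>70)&(sub[...,0]<115)&(sub[...,1]>15)&(sub[...,1]<90)&(sub[...,2]>110)).astype(np.uint8)
    m=cv2.morphologyEx(m,cv2.MORPH_OPEN,np.ones((5,5)))
    cs,_=cv2.findContours(m,0,1);q=max(cs,key=cv2.contourArea)
    q=cv2.convexHull(q);e=cv2.fitEllipse(q);ctr=np.array(e[0])+b[:2]
    print(e,ctr,ray(c,*ctr,0.131).round(4))
E
```

```text
top brass [281 213  11  18  43] [286.2 221.5] [0.5861 0.0122 0.022 ]
top brass [272 218  16  16  53] [280.1 226.4] [0.575  0.0264 0.022 ]
top brass [442 268  15  14  68] [448.3 274.4] [ 0.4512 -0.3533  0.022 ]
top pink [445 232  15  14 171] [452.1 238.6] [ 0.5332 -0.3679  0.022 ]
top pink [420 245  15  14 161] [426.9 251.8] [ 0.5044 -0.3084  0.022 ]
top pink [473 248  17  14 180] [480.8 254.5] [ 0.4944 -0.4302  0.022 ]
top blue [435 300  16  13 160] [442.4 306.1] [ 0.3804 -0.3349  0.022 ]
scene brass [362 208  25  37 727] [373.7 226.6] [0.4486 0.0563 0.022 ]
scene brass [235 238  23  33 590] [245.9 254.8] [ 0.4529 -0.209   0.022 ]
scene brass [163 260  19  24 330] [171.6 271.9] [ 0.4568 -0.3544  0.022 ]
scene brass [243 323  15  20 226] [249.7 333. ] [ 0.6328 -0.2328  0.022 ]
scene pink [191 276  18  25 338] [198.8 288.4] [ 0.5105 -0.3084  0.022 ]
scene pink [124 286  20  25 359] [132.4 298.3] [ 0.5004 -0.4303  0.022 ]
scene pink [160 295  19  25 363] [168.2 307.8] [ 0.5396 -0.3677  0.022 ]
scene blue [171 231  17  23 298] [178.3 242.7] [ 0.3851 -0.3348  0.022 ]
top [ 56  12 166]Traceback (most recent call last):
  File "<stdin>", line 14, in <module>
ValueError: max() iterable argument is empty
```

Run:
```python
from m import *
T=cam("top");S=cam("scene")
for c,p in((T,[(270,250),(300,250),(310,225),(284,280),(230,250),(160,275),(262,278),(320,262)]),(S,[(345,215),(380,205),(350,240),(395,235),(420,250),(360,290)])):
    h=cv2.cvtColor(c["img"],cv2.COLOR_RGB2HSV); print([tuple(h[y,x].tolist()) for x,y in p])
h=cv2.cvtColor(T["img"],cv2.COLOR_RGB2HSV)
m=((h[...,0]>18)&(h[...,0]<32)&(h[...,1]>120)).astype(np.uint8)
a=cv2.resize(T["img"][190:320,235:475],None,fx=3.3,fy=3.3,interpolation=cv2.INTER_CUBIC)
b=cv2.resize(S["img"][180:310,150:410],None,fx=3,fy=3,interpolation=cv2.INTER_CUBIC)
a=a[:,:780];w=780
im=np.vstack([a[:300],b[:300,:780]])
cv2.imwrite("pics/c1.png",im[...,::-1]);print(im.shape)
```

```text
[(66, 16, 164), (60, 8, 158), (64, 15, 136), (14, 116, 171), (30, 2, 113), (67, 13, 172), (14, 122, 165), (15, 120, 113)]
[(77, 20, 183), (80, 21, 186), (83, 18, 112), (77, 20, 180), (50, 6, 130), (48, 10, 132)]
(600, 780, 3)
```

View pics/c1.png

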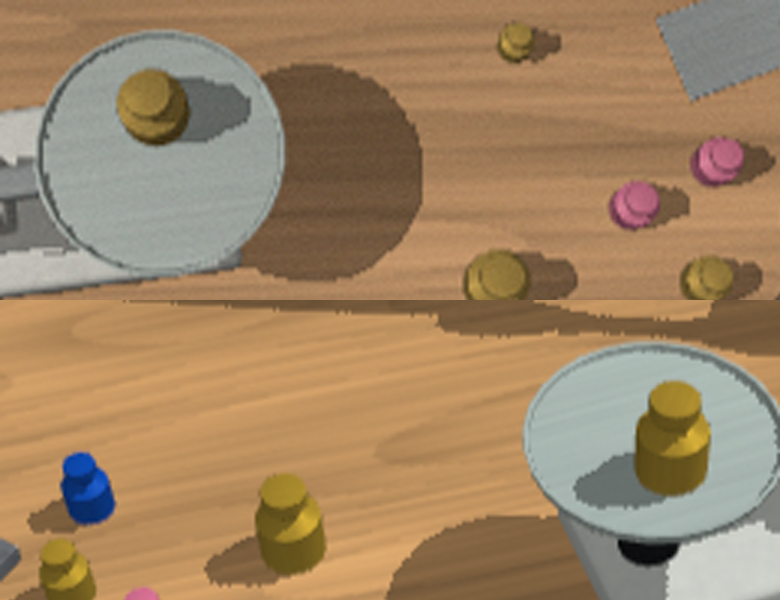

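The crop shows the raised pan's rim spanning columns 37–285 and rows 30–274 in the top view, so its centre is at about (283.8,236.1) full-frame. The target's knob is at about (451.7,272).

Run:
```python
from m import *
from scipy.spatial.transform import Rotation as Ro
T=cam("top");S=cam("scene")
print("pan",ray(T,283.6,235.9,.131),ray(S,367.6,227.2,.131), "pot pan",ray(T,155,254,.111))
print("knob top",ray(T,451.5,271.8,.047),"scene knobtop",ray(S,150+63/3,180+248/3,.047))
h=cv2.cvtColor(T["img"],cv2.COLOR_RGB2HSV).astype(int)
sub=h[262:288,436:470]
for r in sub[::1,:26]: print(''.join('#' if (p[0]>19 and p[0]<34 and p[1]>135) else '.' for p in r))
print("500 in pan foot",ray(S,373.7,226.6,.15))
s=bot.read_state();print(Ro.from_rotvec(s["tcp_rot"]).as_matrix().round(4),s["tool_pos"])
```

```text
pan [0.53172261 0.00919483 0.131     ] [0.54098942 0.01001175 0.131     ] pot pan [0.5055212  0.28518616 0.111     ]
knob top [ 0.45424676 -0.35465419  0.047     ] scene knobtop [ 0.45533759 -0.35009755  0.047     ]
..........................
..........................
..........................
..........................
..........................
..........................
............####..........
.........##########.......
........############......
.......#############......
......###############.....
......###############.....
.....################.....
.....################.....
......######.########.....
......######.#######......
......##############......
.......############.......
........########.#........
..........######..........
..........................
..........................
..........................
..........................
..........................
..........................
500 in pan foot [0.55888745 0.01485497 0.15      ]
[[-9.144e-01  4.048e-01 -2.000e-04]
 [ 4.048e-01  9.144e-01 -3.000e-04]
 [ 0.000e+00 -4.000e-04 -1.000e+00]] [0.27321341 0.61710383 0.23106526]
```

Emit:
step_arm:
  series:
    - {"x":-0.56,"y":-0.813,"z":-0.06,"az":1,"grip":-0.2}
    - {"x":-0.56,"y":-0.813,"z":-0.06,"az":1,"grip":-0.2}
    - {"x":-0.56,"y":-0.813,"z":-0.06,"az":1,"grip":-0.2}
    - {"x":-0.56,"y":-0.813,"z":-0.06,"az":1,"grip":-0.2}
    - {"x":-0.56,"y":-0.813,"z":-0.06,"az":1,"grip":-0.2}
    - {"x":-0.56,"y":-0.813,"z":-0.06,"az":1,"grip":-0.2}
    - {"x":-0.56,"y":-0.813,"z":-0.06,"az":1,"grip":-0.2}
    - {"x":-0.56,"y":-0.813,"z":-0.06,"az":1,"grip":-0.2}
    - {"x":-0.56,"y":-0.813,"z":-0.06,"az":1,"grip":-0.2}
    - {"x":-0.56,"y":-0.813,"z":-0.06,"az":1,"grip":-0.2}
    - {"x":-0.56,"y":-0.813,"z":-0.06,"az":1,"grip":-0.2}
    - {"x":-0.56,"y":-0.813,"z":-0.06,"az":1,"grip":-0.2}

```text
validation failed for argument at $.se...
```

```bash
cat > go.py <<'E'
import sys;from h import *
from scipy.spatial.transform import Rotation as Ro
s=bot.read_state();R=Ro.from_rotvec(s["tcp_rot"]).as_matrix()
x,y,z,a=map(float,sys.argv[1:5])
d=R.T@(np.array([x,y,z])-s["tool_pos"])/.5
a=np.radians(a);Y=np.array([np.cos(a),np.sin(a),0]);Z=np.array([0,0,-1]);G=np.c_[np.cross(Y,Z),Y,Z]
r=Ro.from_matrix(R.T@G).as_rotvec(degrees=True)/30
print("t",s["time"],"pos",np.round(s["tool_pos"],4),"yang",np.degrees(np.arctan2(R[1,1],R[0,1])).round(1),"w",round(s["width"],3),"gf",s["grip_force"],"wf",np.round(s["wrist_force"],1),"q",np.round(s["q"],2))
print("xyz",d.round(4),"a",r.round(4))
E
python3 go.py .4545 -.353 .15 -80
```

```text
t 0.4 pos [0.2732 0.6171 0.2311] yang 66.1 w 0.998 gf 0.0 wf [ 0.8  0.8 -0.4] q [ 1.12  0.26  1.6   0.    1.27 -0.04]
xyz [-1.117  -1.6273  0.1627] a [-3.0000e-04  9.0000e-04  4.8706e+00]
```

Emit:
step_arm:
  series:
    - {"x":-0.56,"y":-0.813,"z":-0.06,"ax":0.0,"ay":0.0,"az":0.99,"grip":-0.2}
    - {"x":-0.56,"y":-0.813,"z":-0.06,"ax":0.0,"ay":0.0,"az":0.99,"grip":-0.2}

```text
time: 0.6
tool_pos: [0.2915, 0.5186, 0.2364]
tcp_rot: [-1.108, -2.94, 0.002]
wrist_force: [0.3, 0.2, 1.0]
width: 0.691
grip_force: 0.0
```

```bash
python3 go.py .364 .132 .27 -10
```

```text
t 0.6 pos [0.2915 0.5186 0.2364] yang 48.7 w 0.691 gf 0.0 wf [0.3 0.2 1. ] q [ 1.02  0.11  1.77 -0.    1.26  0.17]
xyz [-0.6192 -0.4854 -0.0663] a [-1.7000e-03  2.1000e-03  1.9569e+00]
```

Emit:
step_arm:
  series:
    - {"x":-0.62,"y":-0.485,"z":-0.066,"ax":0.0,"ay":0.0,"az":1.0,"grip":-0.2}
    - {"x":-0.62,"y":-0.485,"z":-0.066,"ax":0.0,"ay":0.0,"az":1.0,"grip":-0.2}
    - {"x":-0.62,"y":-0.485,"z":-0.066,"ax":0.0,"ay":0.0,"az":1.0,"grip":-0.2}
    - {"x":-0.62,"y":-0.485,"z":-0.066,"ax":0.0,"ay":0.0,"az":1.0,"grip":-0.2}
    - {"x":-0.62,"y":-0.485,"z":-0.066,"ax":0.0,"ay":0.0,"az":1.0,"grip":-0.2}
    - {"x":-0.62,"y":-0.485,"z":-0.066,"ax":0.0,"ay":0.0,"az":1.0,"grip":-0.2}
    - {"x":-0.62,"y":-0.485,"z":-0.066,"ax":0.0,"ay":0.0,"az":1.0,"grip":-0.2}
    - {"x":-0.62,"y":-0.485,"z":-0.066,"ax":0.0,"ay":0.0,"az":1.0,"grip":-0.2}

```text
time: 1.4
tool_pos: [0.3661, 0.1306, 0.271]
tcp_rot: [1.825, 2.556, 0.002]
wrist_force: [1.1, 1.0, 0.2]
width: 0.596
grip_force: 0.0
```

```bash
python3 go.py .4545 -.353 .20 -80
```

```text
t 1.4 pos [0.3661 0.1306 0.271 ] yang 18.9 w 0.596 gf 0.0 wf [1.1 1.  0.2] q [ 0.28 -0.33  2.11 -0.    1.36 -0.05]
xyz [-0.9722 -0.147   0.1422] a [ 3.100e-03 -2.300e-03  3.298e+00]
```

Emit:
step_arm:
  series:
    - {"x":-0.97,"y":-0.147,"z":0.142,"ax":0.0,"ay":0.0,"az":1.0,"grip":-0.2}
    - {"x":-0.97,"y":-0.147,"z":0.142,"ax":0.0,"ay":0.0,"az":1.0,"grip":-0.2}
    - {"x":-0.97,"y":-0.147,"z":0.142,"ax":0.0,"ay":0.0,"az":1.0,"grip":-0.2}
    - {"x":-0.97,"y":-0.147,"z":0.142,"ax":0.0,"ay":0.0,"az":1.0,"grip":-0.2}
    - {"x":-0.97,"y":-0.147,"z":0.142,"ax":0.0,"ay":0.0,"az":1.0,"grip":-0.2}
    - {"x":-0.97,"y":-0.147,"z":0.142,"ax":0.0,"ay":0.0,"az":1.0,"grip":-0.2}
    - {"x":-0.97,"y":-0.147,"z":0.142,"ax":0.0,"ay":0.0,"az":1.0,"grip":-0.2}
    - {"x":-0.97,"y":-0.147,"z":0.142,"ax":0.0,"ay":0.0,"az":1.0,"grip":-0.2}
    - {"x":-0.97,"y":-0.147,"z":0.142,"ax":0.0,"ay":0.0,"az":1.0,"grip":-0.2}
    - {"x":-0.97,"y":-0.147,"z":0.142,"ax":0.0,"ay":0.0,"az":1.0,"grip":-0.2}
    - {"x":-0.97,"y":-0.147,"z":0.142,"ax":0.0,"ay":0.0,"az":1.0,"grip":-0.2}

```text
time: 2.5
tool_pos: [0.4539, -0.3548, 0.1979]
tcp_rot: [2.429, 1.992, -0.002]
wrist_force: [0.3, 1.7, 0.1]
width: 0.597
grip_force: 0.0
```

```bash
python3 go.py .4545 -.353 .15 -80
```

```text
t 2.5 pos [ 0.4539 -0.3548  0.1979] yang -11.3 w 0.597 gf 0.0 wf [0.3 1.7 0.1] q [-0.71  0.1   1.86 -0.    1.18 -0.51]
xyz [0.0039 0.0005 0.0959] a [4.0000e-04 2.9000e-03 2.2898e+00]
```

Emit:
step_arm:
  series:
    - {"x":0.004,"y":0.0,"z":0.05,"ax":0.0,"ay":0.0,"az":1.0,"grip":-0.2}
    - {"x":0.004,"y":0.0,"z":0.05,"ax":0.0,"ay":0.0,"az":1.0,"grip":-0.2}
    - {"x":0.004,"y":0.0,"z":0.05,"ax":0.0,"ay":0.0,"az":1.0,"grip":-0.2}
    - {"x":0.004,"y":0.0,"z":0.05,"ax":0.0,"ay":0.0,"az":1.0,"grip":-0.2}

```text
time: 2.9
tool_pos: [0.4542, -0.3471, 0.1742]
tcp_rot: [-2.862, -1.294, 0.0]
wrist_force: [-0.0, 0.2, -0.4]
width: 0.6
grip_force: 0.0
```

Emit:
step_arm:
  series:
    - {"x":0.0,"y":0.0,"z":0.046,"ax":0.0,"ay":0.0,"az":1.0,"grip":-0.2}
    - {"x":0.0,"y":0.0,"z":0.046,"ax":0.0,"ay":0.0,"az":1.0,"grip":-0.2}
    - {"x":0.0,"y":0.0,"z":0.046,"ax":0.0,"ay":0.0,"az":1.0,"grip":-0.2}
    - {"x":0.0,"y":0.0,"z":0.046,"ax":0.0,"ay":0.0,"az":1.0,"grip":-0.2}

```text
time: 3.3
tool_pos: [0.4542, -0.347, 0.1514]
tcp_rot: [-3.099, -0.51, 0.0]
wrist_force: [0.3, 0.4, 0.0]
width: 0.598
grip_force: 0.0
```

Emit:
step_arm:
  series:
    - {"x":0.0,"y":0.0,"z":0.0,"ax":0.0,"ay":0.0,"az":0.29,"grip":-0.2}
    - {"x":0.0,"y":0.0,"z":0.0,"ax":0.0,"ay":0.0,"az":0.29,"grip":-0.2}
    - {"x":0.0,"y":0.0,"z":0.0,"ax":0.0,"ay":0.0,"az":0.29,"grip":-0.2}

```text
time: 3.6
tool_pos: [0.4544, -0.3475, 0.1516]
tcp_rot: [3.128, 0.286, 0.0]
wrist_force: [0.2, 0.7, -0.2]
width: 0.602
grip_force: 0.0
```

```bash
python3 go.py .4545 -.353 .006 -80
python3 - <<'E'
from h import *
S=cam("scene");T=cam("top")
a=cv2.resize(S["img"][190:320,90:290],None,fx=3,fy=3);b=cv2.resize(T["img"][180:330,380:580],None,fx=2,fy=2)
im=np.zeros((590,600,3),np.uint8)
im=np.vstack([a[:390],np.pad(b[:200],((0,0),(0,200),(0,0)))])
cv2.imwrite("pics/c2.png",im[...,::-1])
E
```

```text
t 3.6 pos [ 0.4544 -0.3475  0.1516] yang -79.6 w 0.602 gf 0.0 wf [ 0.2  0.7 -0.2] q [-0.7   0.13  1.91  0.    1.1   0.69]
xyz [-0.0019  0.0108  0.2913] a [ 0.0002 -0.0005  0.0148]
```

View pics/c2.png

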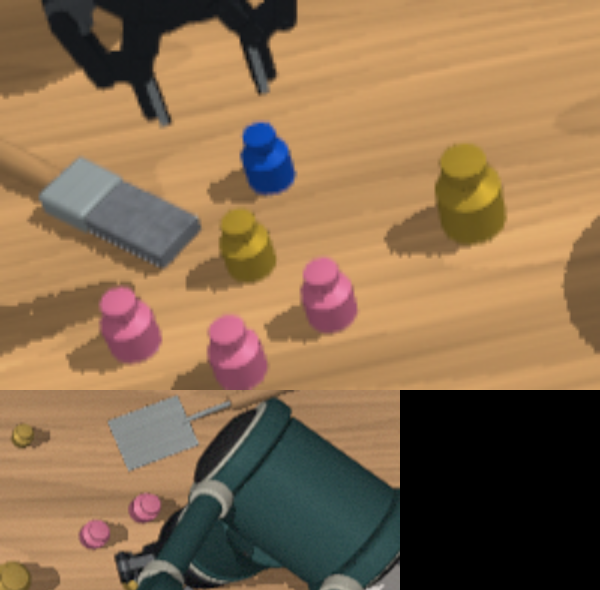

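The scene crop shows the open fingers above and behind the target. The target's base is at about crop (250,270), the brush's corners are at (197,228) and (162,268), and the fingers should come down clear of both.

Run:
```python
from h import *
S=cam("scene")
f=lambda u,v,z:ray(S,90+(u+.5)/3-.5,190+(v+.5)/3-.5,z)[:2].round(4)
print("knob top ctr",f(238.5,219.5,.047),"base",f(249,269.5,0),"brush",f(197,228,.012),f(162,268,0))
for n,(u,v) in dict(tipL=(168,124),tipR=(264,93)).items():print(n,f(u,v,.151),f(u,v,.16))
for X in [(.4545,-.353,0),(.4545,-.353,.047)]:
    p=proj(S,X);print(((p+.5)-[90,190])*3-.5)
```

```text
knob top ctr [ 0.4548 -0.3535] base [ 0.4578 -0.357 ] brush [ 0.424  -0.3853] [ 0.4413 -0.4117]
tipL [ 0.4625 -0.3726] [ 0.4714 -0.3709]
tipR [ 0.4526 -0.3161] [ 0.4616 -0.3151]
[254.79181867 264.33369729]
[239.24777647 218.96357253]
```

Emit:
step_arm:
  series:
    - {"x":0.0,"y":0.013,"z":0.07,"ax":0.0,"ay":0.0,"az":0.0,"grip":-0.2}
    - {"x":0.0,"y":0.013,"z":0.13,"ax":0.0,"ay":0.0,"az":0.0,"grip":-0.2}
    - {"x":0.0,"y":0.013,"z":0.18,"ax":0.0,"ay":0.0,"az":0.0,"grip":-0.2}
    - {"x":0.0,"y":0.013,"z":0.23,"ax":0.0,"ay":0.0,"az":0.0,"grip":-0.2}
    - {"x":0.0,"y":0.013,"z":0.26,"ax":0.0,"ay":0.0,"az":0.0,"grip":-0.2}
    - {"x":0.0,"y":0.013,"z":0.28,"ax":0.0,"ay":0.0,"az":0.0,"grip":-0.2}
    - {"x":0.0,"y":0.013,"z":0.29,"ax":0.0,"ay":0.0,"az":0.0,"grip":-0.2}
    - {"x":0.0,"y":0.013,"z":0.29,"ax":0.0,"ay":0.0,"az":0.0,"grip":-0.2}

```text
time: 4.55
tool_pos: [0.4556, -0.3545, 0.0063]
tcp_rot: [-3.129, -0.28, 0.0]
wrist_force: [-0.0, -0.3, 0.2]
width: 0.597
grip_force: 0.0
```

Emit:
step_arm:
  force: 30
  series:
    - {"x":0.0,"y":0.0,"z":0.0,"ax":0.0,"ay":0.0,"az":0.0,"grip":0.0}
    - {"x":0.0,"y":0.0,"z":0.0,"ax":0.0,"ay":0.0,"az":0.0,"grip":0.2}
    - {"x":0.0,"y":0.0,"z":0.0,"ax":0.0,"ay":0.0,"az":0.0,"grip":0.4}
    - {"x":0.0,"y":0.0,"z":0.0,"ax":0.0,"ay":0.0,"az":0.0,"grip":0.6}
    - {"x":0.0,"y":0.0,"z":0.0,"ax":0.0,"ay":0.0,"az":0.0,"grip":0.8}
    - {"x":0.0,"y":0.0,"z":0.0,"ax":0.0,"ay":0.0,"az":0.0,"grip":1.0}
    - {"x":0.0,"y":0.0,"z":0.0,"ax":0.0,"ay":0.0,"az":0.0,"grip":1.0}
    - {"x":0.0,"y":0.0,"z":0.0,"ax":0.0,"ay":0.0,"az":0.0,"grip":1.0}

```text
time: 5.35
tool_pos: [0.4566, -0.3554, 0.0079]
tcp_rot: [3.127, 0.28, 0.003]
wrist_force: [0.5, -0.2, 6.4]
width: 0.356
grip_force: 30.3
```

```bash
python3 go.py .4545 -.353 .25 -80
```

```text
t 5.35 pos [ 0.4566 -0.3554  0.0079] yang -79.8 w 0.356 gf 30.275552532984875 wf [ 0.5 -0.2  6.4] q [-0.7   0.32  1.99 -0.    0.83  0.69]
xyz [-0.0024 -0.0044 -0.4843] a [ 0.0045 -0.0034  0.0078]
```

Emit:
step_arm:
  force: 40
  series:
    - {"x":0.0,"y":0.0,"z":-0.03,"ax":0.0,"ay":0.0,"az":0.0,"grip":1.0}
    - {"x":0.0,"y":0.0,"z":-0.1,"ax":0.0,"ay":0.0,"az":0.0,"grip":1.0}
    - {"x":0.0,"y":0.0,"z":-0.18,"ax":0.0,"ay":0.0,"az":0.0,"grip":1.0}
    - {"x":0.0,"y":0.0,"z":-0.26,"ax":0.0,"ay":0.0,"az":0.0,"grip":1.0}
    - {"x":0.0,"y":0.0,"z":-0.34,"ax":0.0,"ay":0.0,"az":0.0,"grip":1.0}
    - {"x":0.0,"y":0.0,"z":-0.42,"ax":0.0,"ay":0.0,"az":0.0,"grip":1.0}
    - {"x":0.0,"y":0.0,"z":-0.46,"ax":0.0,"ay":0.0,"az":0.0,"grip":1.0}
    - {"x":0.0,"y":0.0,"z":-0.46,"ax":0.0,"ay":0.0,"az":0.0,"grip":1.0}

```text
time: 6.15
tool_pos: [0.4571, -0.3556, 0.2413]
tcp_rot: [3.124, 0.28, 0.009]
wrist_force: [0.2, 0.1, -2.9]
width: 0.358
grip_force: 40.1
```

```bash
python3 go.py .500 .006 .236 -82
python3 - <<'E'
from h import *
S=cam("scene")
a=cv2.resize(S["img"][110:320,90:420],None,fx=2,fy=2)
cv2.imwrite("pics/c3.png",a[...,::-1])
E
```

```text
t 6.15 pos [ 0.4571 -0.3556  0.2413] yang -79.8 w 0.358 gf 40.11048876098357 wf [ 0.2  0.1 -2.9] q [-0.7   0.07  1.81  0.    1.25  0.69]
xyz [ 0.2128 -0.6966  0.0075] a [ 0.0111 -0.0099  0.0745]
```

View pics/c3.png

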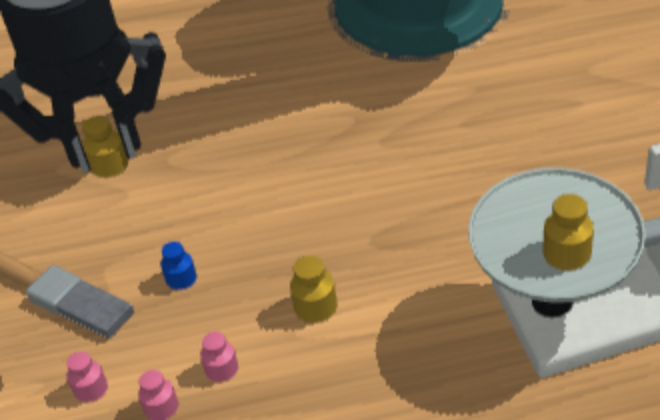

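The crop shows the target held upright between the pads at about (105,150). The pan's free half is at its upper side.

Emit:
step_arm:
  series:
    - {"x":0.04,"y":-0.13,"z":0.0,"ax":0.0,"ay":0.0,"az":0.0,"grip":1.0}
    - {"x":0.07,"y":-0.22,"z":0.0,"ax":0.0,"ay":0.0,"az":0.0,"grip":1.0}
    - {"x":0.1,"y":-0.31,"z":0.0,"ax":0.0,"ay":0.0,"az":0.0,"grip":1.0}
    - {"x":0.12,"y":-0.4,"z":0.0,"ax":0.0,"ay":0.0,"az":0.0,"grip":1.0}
    - {"x":0.15,"y":-0.49,"z":0.0,"ax":0.0,"ay":0.0,"az":0.05,"grip":1.0}
    - {"x":0.18,"y":-0.58,"z":0.0,"ax":0.0,"ay":0.0,"az":0.07,"grip":1.0}
    - {"x":0.2,"y":-0.65,"z":0.0,"ax":0.0,"ay":0.0,"az":0.07,"grip":1.0}
    - {"x":0.213,"y":-0.696,"z":0.0,"ax":0.0,"ay":0.0,"az":0.07,"grip":1.0}
    - {"x":0.213,"y":-0.696,"z":0.0,"ax":0.0,"ay":0.0,"az":0.07,"grip":1.0}
    - {"x":0.213,"y":-0.696,"z":0.0,"ax":0.0,"ay":0.0,"az":0.07,"grip":1.0}

```text
time: 7.2
tool_pos: [0.4969, 0.0073, 0.2339]
tcp_rot: [3.133, 0.226, -0.007]
wrist_force: [0.3, -0.0, -1.6]
width: 0.355
grip_force: 40.4
```

```bash
python3 go.py .500 .006 .150 -82
```

```text
t 7.2 pos [0.4969 0.0073 0.2339] yang -81.8 w 0.355 gf 40.35777942161076 wf [ 0.3 -0.  -1.6] q [-0.04 -0.08  1.97 -0.    1.25  1.39]
xyz [0.0065 0.0035 0.1678] a [-0.0004  0.0086  0.0078]
```

Emit:
step_arm:
  series:
    - {"x":0.006,"y":0.003,"z":0.05,"ax":0.0,"ay":0.0,"az":0.0,"grip":1.0}
    - {"x":0.006,"y":0.003,"z":0.1,"ax":0.0,"ay":0.0,"az":0.0,"grip":1.0}
    - {"x":0.006,"y":0.003,"z":0.14,"ax":0.0,"ay":0.0,"az":0.0,"grip":1.0}
    - {"x":0.006,"y":0.003,"z":0.17,"ax":0.0,"ay":0.0,"az":0.0,"grip":1.0}
    - {"x":0.006,"y":0.003,"z":0.17,"ax":0.0,"ay":0.0,"az":0.0,"grip":1.0}
    - {"x":0.006,"y":0.003,"z":0.17,"ax":0.0,"ay":0.0,"az":0.0,"grip":1.0}

```text
time: 7.8
tool_pos: [0.5015, 0.0052, 0.1512]
tcp_rot: [3.134, 0.221, -0.001]
wrist_force: [0.2, 0.3, -1.6]
width: 0.354
grip_force: 40.4
```

```bash
python3 go.py .500 .006 .134 -82
python3 - <<'E'
from h import *
S=cam("scene")
a=cv2.resize(S["img"][140:280,300:460],None,fx=4,fy=4,interpolation=cv2.INTER_CUBIC)
cv2.imwrite("pics/c4.png",a[...,::-1])
E
```

```text
t 7.8 pos [0.5015 0.0052 0.1512] yang -81.9 w 0.354 gf 40.370208519743755 wf [ 0.2  0.3 -1.6] q [-0.04  0.    2.05 -0.    1.09  1.39]
xyz [-0.0028 -0.002   0.0343] a [0.     0.0016 0.0024]
```

View pics/c4.png

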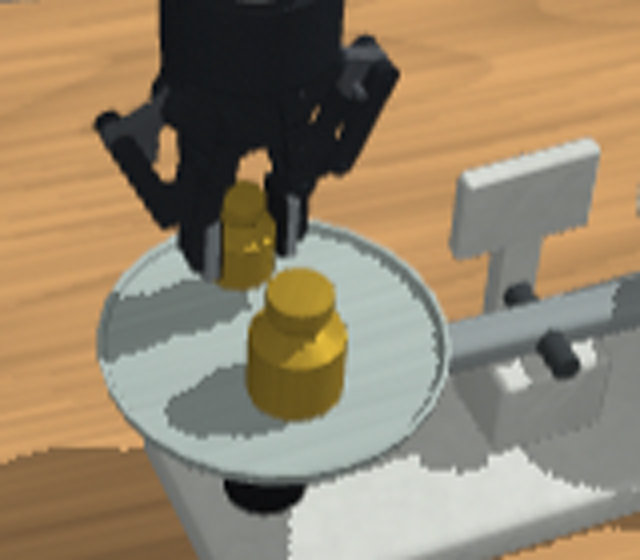

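The crop shows the target hovering over the free half of the raised pan at about (247,250), clear of the 500 g at (297,345) and of the rim.

Emit:
step_arm:
  series:
    - {"x":0.0,"y":0.0,"z":0.01,"ax":0.0,"ay":0.0,"az":0.0,"grip":1.0}
    - {"x":0.0,"y":0.0,"z":0.02,"ax":0.0,"ay":0.0,"az":0.0,"grip":1.0}
    - {"x":0.0,"y":0.0,"z":0.026,"ax":0.0,"ay":0.0,"az":0.0,"grip":1.0}
    - {"x":0.0,"y":0.0,"z":0.03,"ax":0.0,"ay":0.0,"az":0.0,"grip":1.0}
    - {"x":0.0,"y":0.0,"z":0.03,"ax":0.0,"ay":0.0,"az":0.0,"grip":1.0}
    - {"x":0.0,"y":0.0,"z":0.03,"ax":0.0,"ay":0.0,"az":0.0,"grip":1.0}

```text
time: 8.45
tool_pos: [0.5017, 0.006, 0.1363]
tcp_rot: [3.134, 0.223, -0.0]
wrist_force: [0.5, -0.6, -2.0]
width: 0.352
grip_force: 40.4
```

Emit:
step_arm:
  series:
    - {"x":0.0,"y":0.0,"z":0.002,"ax":0.0,"ay":0.0,"az":0.0,"grip":1.0}
    - {"x":0.0,"y":0.0,"z":0.004,"ax":0.0,"ay":0.0,"az":0.0,"grip":1.0}
    - {"x":0.0,"y":0.0,"z":0.004,"ax":0.0,"ay":0.0,"az":0.0,"grip":1.0}
    - {"x":0.0,"y":0.0,"z":0.004,"ax":0.0,"ay":0.0,"az":0.0,"grip":1.0}

```text
time: 8.85
tool_pos: [0.5017, 0.0059, 0.1343]
tcp_rot: [-3.134, -0.223, 0.0]
wrist_force: [-0.4, 0.5, -1.7]
width: 0.35
grip_force: 40.4
```

Emit:
step_arm:
  series:
    - {"x":0.0,"y":0.0,"z":0.002,"ax":0.0,"ay":0.0,"az":0.0,"grip":1.0}
    - {"x":0.0,"y":0.0,"z":0.004,"ax":0.0,"ay":0.0,"az":0.0,"grip":1.0}
    - {"x":0.0,"y":0.0,"z":0.004,"ax":0.0,"ay":0.0,"az":0.0,"grip":1.0}
    - {"x":0.0,"y":0.0,"z":0.004,"ax":0.0,"ay":0.0,"az":0.0,"grip":1.0}

```text
time: 9.25
tool_pos: [0.5019, 0.0059, 0.1325]
tcp_rot: [3.134, 0.223, 0.0]
wrist_force: [-0.1, -0.8, -0.8]
width: 0.356
grip_force: 40.5
```

Emit:
step_arm:
  series:
    - {"x":0.0,"y":0.0,"z":0.002,"ax":0.0,"ay":0.0,"az":0.0,"grip":1.0}
    - {"x":0.0,"y":0.0,"z":0.004,"ax":0.0,"ay":0.0,"az":0.0,"grip":1.0}
    - {"x":0.0,"y":0.0,"z":0.004,"ax":0.0,"ay":0.0,"az":0.0,"grip":1.0}
    - {"x":0.0,"y":0.0,"z":0.004,"ax":0.0,"ay":0.0,"az":0.0,"grip":1.0}

```text
time: 9.65
tool_pos: [0.5018, 0.0058, 0.1303]
tcp_rot: [3.134, 0.223, 0.0]
wrist_force: [-1.0, -0.5, -0.8]
width: 0.357
grip_force: 40.5
```

Run:
```python
from h import *
w=[]
for i in range(6):
    S=cam("scene");w.append(bot.read_state()["wrist_force"][2])
print(np.mean(w),w)
a=cv2.resize(S["img"][140:280,300:460],None,fx=4,fy=4,interpolation=cv2.INTER_CUBIC)
cv2.imwrite("pics/c5.png",a[...,::-1])
```

```text
-0.536354267390028 [np.float64(-0.26063780594682706), np.float64(-0.8674499456495057), np.float64(-0.2857359245525603), np.float64(-0.7629650274931916), np.float64(-0.7417478383412868), np.float64(-0.2995890623567961)]
```

View pics/c5.png

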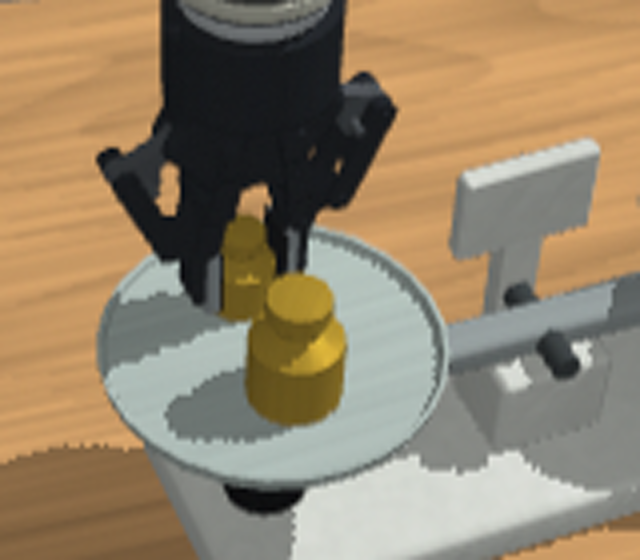

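The target now rests in the pan, which has started to sink: the 500 g's top moved from row 270 to 277. I'll lower it close to level, then release.

Emit:
step_arm:
  series:
    - {"x":0.0,"y":0.0,"z":0.003,"ax":0.0,"ay":0.0,"az":0.0,"grip":1.0}
    - {"x":0.0,"y":0.0,"z":0.006,"ax":0.0,"ay":0.0,"az":0.0,"grip":1.0}
    - {"x":0.0,"y":0.0,"z":0.009,"ax":0.0,"ay":0.0,"az":0.0,"grip":1.0}
    - {"x":0.0,"y":0.0,"z":0.012,"ax":0.0,"ay":0.0,"az":0.0,"grip":1.0}
    - {"x":0.0,"y":0.0,"z":0.012,"ax":0.0,"ay":0.0,"az":0.0,"grip":1.0}
    - {"x":0.0,"y":0.0,"z":0.012,"ax":0.0,"ay":0.0,"az":0.0,"grip":1.0}
    - {"x":0.0,"y":0.0,"z":0.012,"ax":0.0,"ay":0.0,"az":0.0,"grip":1.0}

```text
time: 10.65
tool_pos: [0.5016, 0.006, 0.1243]
tcp_rot: [-3.134, -0.223, 0.0]
wrist_force: [0.8, -0.6, -0.2]
width: 0.352
grip_force: 40.5
```

Emit:
step_arm:
  force: 20
  series:
    - {"x":0.0,"y":0.0,"z":0.0,"ax":0.0,"ay":0.0,"az":0.0,"grip":0.25}
    - {"x":0.0,"y":0.0,"z":0.0,"ax":0.0,"ay":0.0,"az":0.0,"grip":0.2}
    - {"x":0.0,"y":0.0,"z":0.0,"ax":0.0,"ay":0.0,"az":0.0,"grip":0.1}
    - {"x":0.0,"y":0.0,"z":0.0,"ax":0.0,"ay":0.0,"az":0.0,"grip":0.0}
    - {"x":0.0,"y":0.0,"z":0.0,"ax":0.0,"ay":0.0,"az":0.0,"grip":-0.1}
    - {"x":0.0,"y":0.0,"z":0.0,"ax":0.0,"ay":0.0,"az":0.0,"grip":-0.15}
    - {"x":0.0,"y":0.0,"z":0.0,"ax":0.0,"ay":0.0,"az":0.0,"grip":-0.15}
    - {"x":0.0,"y":0.0,"z":0.0,"ax":0.0,"ay":0.0,"az":0.0,"grip":-0.15}

```text
time: 11.45
tool_pos: [0.5017, 0.0059, 0.1243]
tcp_rot: [-3.134, -0.223, 0.0]
wrist_force: [0.3, 1.4, -0.2]
width: 0.576
grip_force: 0.0
```

Released; now retreating straight up.

Emit:
step_arm:
  series:
    - {"x":0.0,"y":0.0,"z":-0.02,"ax":0.0,"ay":0.0,"az":0.0,"grip":-0.15}
    - {"x":0.0,"y":0.0,"z":-0.05,"ax":0.0,"ay":0.0,"az":0.0,"grip":-0.15}
    - {"x":0.0,"y":0.0,"z":-0.1,"ax":0.0,"ay":0.0,"az":0.0,"grip":-0.15}
    - {"x":0.0,"y":0.0,"z":-0.17,"ax":0.0,"ay":0.0,"az":0.0,"grip":-0.15}
    - {"x":0.0,"y":0.0,"z":-0.24,"ax":0.0,"ay":0.0,"az":0.0,"grip":-0.15}
    - {"x":0.0,"y":0.0,"z":-0.3,"ax":0.0,"ay":0.0,"az":0.0,"grip":-0.15}
    - {"x":0.0,"y":0.0,"z":-0.3,"ax":0.0,"ay":0.0,"az":0.0,"grip":-0.15}
    - {"x":0.0,"y":0.0,"z":-0.3,"ax":0.0,"ay":0.0,"az":0.0,"grip":-0.15}
    - {"x":0.0,"y":0.0,"z":-0.3,"ax":0.0,"ay":0.0,"az":0.0,"grip":-0.15}
    - {"x":0.0,"y":0.0,"z":-0.3,"ax":0.0,"ay":0.0,"az":0.0,"grip":-0.15}
    - {"x":0.0,"y":0.0,"z":-0.3,"ax":0.0,"ay":0.0,"az":0.0,"grip":-0.15}
    - {"x":0.0,"y":0.0,"z":-0.3,"ax":0.0,"ay":0.0,"az":0.0,"grip":-0.15}

```text
time: 12.65
tool_pos: [0.5012, 0.0059, 0.2733]
tcp_rot: [-3.133, -0.223, 0.003]
wrist_force: [0.9, 0.3, -0.2]
width: 0.57
grip_force: 0.0
```

Emit:
step_arm:
  series:
    - {"x":0.0,"y":0.0,"z":0.0,"ax":0.0,"ay":0.0,"az":0.0,"grip":-0.15}
    - {"x":0.0,"y":0.0,"z":0.0,"ax":0.0,"ay":0.0,"az":0.0,"grip":-0.15}
    - {"x":0.0,"y":0.0,"z":0.0,"ax":0.0,"ay":0.0,"az":0.0,"grip":-0.15}
    - {"x":0.0,"y":0.0,"z":0.0,"ax":0.0,"ay":0.0,"az":0.0,"grip":-0.15}
    - {"x":0.0,"y":0.0,"z":0.0,"ax":0.0,"ay":0.0,"az":0.0,"grip":-0.15}
    - {"x":0.0,"y":0.0,"z":0.0,"ax":0.0,"ay":0.0,"az":0.0,"grip":-0.15}
    - {"x":0.0,"y":0.0,"z":0.0,"ax":0.0,"ay":0.0,"az":0.0,"grip":-0.15}
    - {"x":0.0,"y":0.0,"z":0.0,"ax":0.0,"ay":0.0,"az":0.0,"grip":-0.15}
    - {"x":0.0,"y":0.0,"z":0.0,"ax":0.0,"ay":0.0,"az":0.0,"grip":-0.15}
    - {"x":0.0,"y":0.0,"z":0.0,"ax":0.0,"ay":0.0,"az":0.0,"grip":-0.15}

```text
time: 13.65
tool_pos: [0.5017, 0.0059, 0.2744]
tcp_rot: [3.134, 0.223, 0.0]
wrist_force: [-0.7, 0.0, -0.0]
width: 0.576
grip_force: 0.0
```

Run:
```python
from m import *
for i in range(3):
    S=cam("scene")
    print([(st.tolist(),ce.round(1).tolist()) for st,ce in blobs(S,"brass",(315,170,420,270))])
    if i<2: [cam("scene") for _ in range(4)]
a=cv2.resize(S["img"][130:290,300:560],None,fx=3,fy=3,interpolation=cv2.INTER_CUBIC)
cv2.imwrite("pics/c6.png",a[...,::-1])
```

```text
[([352, 197, 34, 52, 1055], [368.9, 223.9])]
[([352, 197, 34, 52, 1055], [368.9, 223.9])]
[([352, 197, 34, 52, 1055], [368.9, 223.9])]
```

View pics/c6.png

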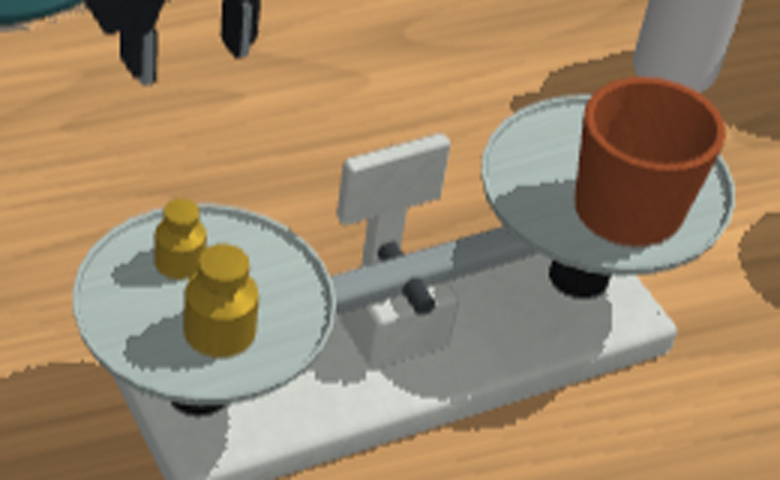

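The weight stands upright at (180,240) in the crop. The scene is still, and the 500 g has dropped about 4 px, roughly the 10 mm expected at level. I'll hand the job in.

```bash
python3 -c "
from h import *
print(bot.finish_job())"
```

```text
the job is handed in; nothing more can be done
None
```

The 200 g weight is standing upright in the right (raised) pan with the gripper clear; the last images show everything still and the beam looking level, and I handed the job in after about 14 s of the 42 s allowed, without seeing the verdict.

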